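# Hold the UV lamp over the larger TLC plate

### The job

The hand-held UV lamp is switched on and lies window down on the bench: carry it over the rack of test tubes to the grey mat and hold it level about 2 cm above the larger of the two white TLC plates, centred on it and lengthwise along it, so that a colleague can mark the spots. Keep the rack, both plates and everything else on the bench untouched. The job ends with the robot still holding the lamp there, steady: do not put it down or let go.

Things in the scene. Friction and masses are not known exactly. Their poses are not given: they have to be found in the camera images.
- lamp: hand-held UV lamp: grey box, black end caps, 200 mm long (x), 50 mm wide (y), 53 mm high, straight sides, 0.4 to 0.6 kg, balanced about its middle; window down, left or right of the rack. Origin: centre of its underside, x along its length, z up. Same either way round. Grasp across the 50 mm at mid-length, fingertips about 15 mm above its underside, firmly (60 N).
- plate: the larger TLC plate, a white glass-backed plate with faint grey spots, 100 mm (x) x 50 mm (y) x 2 mm thick, loose, lying flat on the 3 mm grey mat, on the other side of the rack from the lamp. Origin: centre of its underside, x along its length, z up. The lamp ends above it.
- strip: the smaller TLC plate, 75 mm (x) x 25 mm (y) x 2 mm thick, loose, lying on the same mat beside the larger one, on either side of it. Origin: centre of its underside. Leave it alone.
- mat: flat grey silicone bench mat, 240 mm (x) x 190 mm (y) x 3 mm thick, fixed; both plates lie on it. Origin: centre of its underside.
- rack: wooden test-tube rack with nine glass tubes, standing between the lamp and the mat, its length pointing roughly away from the robot; loose, 0.6 kg, 250 mm long (x), 75 mm wide (y); board top 74 mm high, tubes 136 mm high, rubber stoppers in four of them up to 150 mm high. Origin: centre of its underside. Obstacle, not to be touched.
- jar: glass developing jar with a white lid, 63 mm across, 102 mm high, beyond the rack. Origin: centre of its underside. Leave it alone.
- wash_bottle: white wash bottle, 68 mm across, 193 mm high, its thin spout reaching 63 mm from its axis along its own x; beyond the rack. Origin: centre of its underside. Leave it alone.
Things that resemble listed ones, but are neither listed nor needed, are in the scene too. Of the things shaped like the lamp, the grey one is meant. What is shaped like the plate but black is not meant.

How it is judged:
On the way:
1. the lamp, in the grip, passes over the rack (height (world z) of lamp above 0.13 m and y of lamp in the frame of rack between -0.06 and 0.06 m and contact force between lamp and the fingers above 2 N).
At the end, for the whole second after the job is handed in: The lamp is held by the fingers alone, at rest, with its underside 8 to 32 mm above the upper face of the larger plate, its middle within 12 mm of the plate's middle, lengthwise along the plate within 7 degrees (either way round), level within 5 degrees, and touching nothing else (horizontal distance between lamp and plate below 0.012 m and angle between the x axis of lamp and the x axis of plate, either way round below 0.12 rad and angle between lamp's own z axis and vertical below 0.09 rad and z of lamp in the frame of plate between 0.01 and 0.034 m and linear speed of lamp below 0.02 m/s and angular speed of lamp below 0.15 rad/s and contact force between lamp and the fingers above 2 N and contact force between lamp and plate below 0.1 N and contact force between lamp and mat below 0.1 N and contact force between lamp and strip below 0.1 N and contact force between lamp and rack below 0.1 N and contact force between lamp and jar below 0.1 N and contact force between lamp and wash_bottle below 0.1 N); the arm keeps its last pose, push and grip.
It fails at once if the lamp or the robot touches a TLC plate, or a plate shifts by more than 4 mm (contact force between any of lamp, the fingers, the arm and plate above 0.3 N or contact force between any of lamp, the fingers, the arm and strip above 0.3 N or distance of any of plate, strip from where it was at the start of the episode above 0.004 m).
It fails at once if the rack of tubes is touched or shifted (contact force between any of lamp, the fingers, the arm and rack above 0.5 N or distance of rack from where it was at the start of the episode above 0.004 m).
It fails at once if the jar or the wash bottle is touched or shifted (contact force between any of lamp, the fingers, the arm and jar above 0.5 N or contact force between any of lamp, the fingers, the arm and wash_bottle above 0.5 N or distance of any of jar, wash_bottle from where it was at the start of the episode above 0.006 m).
It also fails if it takes over 51 s, if anything falls off the work surface, if the arm or the gripper's body presses on something with over 40 N, if the wrist force passes 120 N, or if a joint passes its speed limit or range.

### The arm

A 6-joint arm with a two-finger parallel gripper is mounted at the origin on the work surface. World frame = base frame: x ahead of the robot, y to its left, z up, the work surface at z = 0. Lengths are in m, angles in rad, forces in N, time in s.
With the tool pointing down it reaches from about 0.2 to 0.875 m from the base axis. Payload 3.4 kg.
Tool frame: the origin (TCP) lies between the finger pads; the fingertips stand 14 mm ahead of it and the grasp point (between the pads) lies 5 mm behind it; x points along the fingers, y is the direction in which the jaws open and shut, and the axes are right-handed (so a half turn about x gives the same grasp; the last joint's range is limited). The gripper opens to 94 mm and grips with 3 to 60 N. Pads are 16 mm wide; open, the fingers measure 119 mm over their backs; the gripper's body (75 mm by 177 mm) begins 78 mm behind the grasp point.
Start: joints at [-1.437, 0.276, 1.505, -0, 1.361, -0.121], TCP at [0.145, -0.556, 0.219] pointing down, gripper open.
Joint ranges: [-2.89, 2.89], [-0.75, 2.08], [0.22, 2.7], [-1.18, 4.32], [0.11, 2.71], [-2.7, 2.7]. Speed limits (rad/s): [2.57, 2.57, 3.14, 3.14, 3.14, 3.14].

### API

Orientations are given as [roll, pitch, yaw] about the fixed x, y, z axes, in that order (R = Rz(yaw) Ry(pitch) Rx(roll)).
In Python, from bench import env gives the robot as it stands. The module is installed in compiled form; this text tells all that it offers.
- The arm moves only by the tool apply_moves, never from a script. Its argument "plan" is a list of rows, each a list of 7 numbers: the shift along the world's x, y, z in mm, then the turn, a rotation vector about the world's x, y, z in units of 5 degrees (1.0 is 5 degrees), then the opening, from 0 (shut) to 1 (fully open). In form: [[x, y, z, rx, ry, rz, grip], ...]. A call has exactly 8 rows; each row shifts and turns the commanded pose from where the row before left it; what a row does not reach is not made up. A row lasts 1/8 s, in which the tool goes at most 62.5 mm and 10.7 degrees, less where a joint would pass 70% of its speed; a pose out of reach is approached as far as the arm can. A call with a gripper value outside its range is refused whole. The fingers move at their own pace and stop on an object; "newtons" is the grip in N (left out, the last holds). Time passes only in rows, so rows that do not move let the fingers close, or fill a call up. It gives the time, the measured TCP pose, the force and the opening at its end, in the units of the state.
- env.get_obs(): the state, without advancing time (a new reading comes with each control period).
- env.camera(name): name is "scene" or "top" or "wrist"; returns (picture, depth): 384x512x3 uint8, blue, green, red; 384x512 float32, m along the optical axis (not along the pixel's ray), 0 where there is no reading.
- env.camera_model(name): a dict with "fx", "fy", "cx", "cy" (pixels), "pose" (4x4, takes a point from camera to world coordinates). Camera axes: x right, y up, looking along -z (the intrinsics and any distortion apply to the point x, -y, -z); pixel columns grow to the right and rows downward; lengths in m; the calibration is good to about 2 mm. A picture is of the moment at which its call begins: read the wrist's pose just before it. camera_model takes no time and is no camera call; for the wrist camera it gives the pose at the moment of the call.
- env.hand_in(): hands the job in, once; it reports no verdict.
The state is a dict: "time": time; "q": joint angles; "joint_vel": joint speeds; "joint_torque": joint torques, N m; "position": TCP position; "ee_rot": TCP orientation; "wrist_force": force on the tool from outside, world axes, zero at the start; "ft_torque": the same for the moment, N m; "grip_width": finger opening in m.
Only numpy, scipy, OpenCV 4.12 (cv2) and the standard library are available. Lean on these libraries where they do the work, as an engineer would, in place of code of your own. Each camera call takes 0.05 s, during which the arm holds its last target. There are 200 camera calls.

## Working session

There is one attempt and no reset: what is moved stays moved. The work goes in short steps, Python scripts to look and compute and a tool call to move; the robot and the scene stay as the last step left them, time stands still between calls to the robot, and variables do not carry over. Pictures are saved under pics/ and viewed, about 8 in all and at most 12, crops included, and the job is handed in when it is done.

Besides the shell and the picture viewer there is one more tool, called after "Request:" in YAML: its name, and indented under it one key for each argument. apply_moves: Moves the arm, as the interface text tells. Its arguments: {"type":"object","properties":{"plan":{"type":"array"},"newtons":{"type":"number"}},"required":["plan"]}

```bash
mkdir -p pics; cat > h.py <<'E'
import numpy as np, cv2
from bench import env
def cloud(name):
    m=env.camera_model(name); im,d=env.camera(name)
    v,u=np.mgrid[:384,:512]
    P=np.stack([(u-m['cx'])/m['fx']*d,-(v-m['cy'])/m['fy']*d,-d,np.ones_like(d)],-1)@np.array(m['pose']).T
    return im,d,P[...,:3],m
E
python3 - <<'E'
from h import *
for n in('top','scene'):
    im,d,P,m=cloud(n); cv2.imwrite(f'pics/{n}1.png',im if n=='scene' else cv2.resize(im,(768,576)))
    print(n,m); np.savez(n,im=im,d=d,P=P)
    print((d==0).mean(),P[::96,::128].round(3).tolist())
print(env.get_obs())
E
```

```text
top {'fx': 476.8431811843196, 'fy': 476.8431811843196, 'cx': 255.41229666909854, 'cy': 191.82943747924318, 'pose': array([[ 0.02197191,  0.99668264, -0.07836418,  0.46369095],
       [-0.99975436,  0.02167611, -0.00462338,  0.06863439],
       [-0.00290941,  0.07844652,  0.99691408,  1.11731266],
       [ 0.        ,  0.        ,  0.        ,  1.        ]])}
0.0037689208984375 [[[1.369, 1.131, -0.749], [1.382, 0.613, -0.754], [1.392, 0.092, -0.752], [1.398, -0.425, -0.744]], [[0.769, 0.691, -0.003], [0.775, 0.384, -0.003], [0.782, 0.077, -0.004], [0.787, -0.227, 0.002]], [[0.538, 0.677, -0.003], [0.545, 0.375, -0.005], [0.551, 0.072, -0.002], [0.557, -0.226, 0.008]], [[0.316, 0.658, 0.004], [0.322, 0.363, 0.003], [0.329, 0.068, 0.003], [0.335, -0.228, 0.002]]]
scene {'fx': 492.13138776206625, 'fy': 492.13138776206625, 'cx': 250.2443587378684, 'cy': 194.74188673111854, 'pose': array([[-0.79225613, -0.50062109,  0.3488678 ,  1.02232715],
       [ 0.60996324, -0.63421569,  0.47509505,  0.70733145],
       [-0.01658517,  0.5891935 ,  0.80782173,  1.12193799],
       [ 0.        ,  0.    
[... 398 characters left out ...]
 [0.703, 0.285, 0.005], [0.453, 0.478, 0.0]]]
{'time': 0.1, 'q': array([-1.43700443e+00,  2.76505673e-01,  1.50594460e+00,  6.07007741e-06,
        1.36068226e+00, -1.21001290e-01]), 'joint_vel': array([-0.00105937, -0.00146261, -0.0032763 , -0.00038088,  0.00192659,
       -0.00079261]), 'joint_torque': array([ 1.24097056e-03, -4.05454659e+01, -2.37780386e+01,  7.01991655e-02,
        2.99333618e-02, -4.55170937e-05]), 'position': array([ 0.14486146, -0.55598551,  0.21873076]), 'ee_rot': array([-1.69565154,  1.56925643,  1.70073303]), 'wrist_force': array([-0.40589634,  0.26132843, -0.25558617]), 'ft_torque': array([ 0.03015581, -0.04279041, -0.02198395]), 'grip_width': 0.09415976237372113}
```

View pics/top1.png

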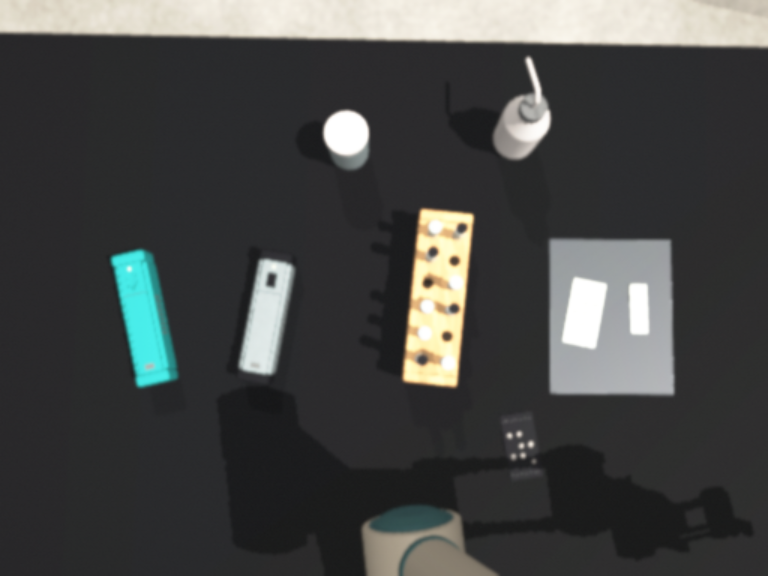

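View pics/scene1.png

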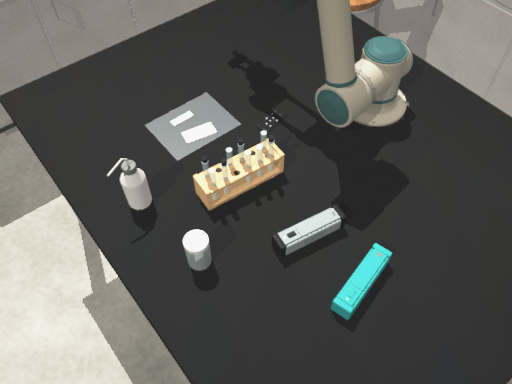

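Top view (768 px wide): the grey lamp is at (266,315), with a teal look-alike at (145,317). The rack is at (438,297), the plate at (584,313) and the strip at (639,308). The jar is at (347,138) and the bottle at (520,125). The scene view agrees. Next I'll measure by casting rays onto planes at known heights.

```bash
cat >> h.py <<'E'
def ray(m,uv,z):
    uv=np.atleast_2d(uv).astype(float); T=np.array(m['pose'])
    D=np.c_[(uv[:,0]-m['cx'])/m['fx'],-(uv[:,1]-m['cy'])/m['fy'],-np.ones(len(uv))]@T[:3,:3].T
    return T[:3,3]+D*((z-T[2,3])/D[:,2])[:,None]
def rect(m,mask,z,nm):
    n,l,s,c=cv2.connectedComponentsWithStats(mask.astype(np.uint8))
    for i in range(1,n):
        if s[i,4]<60: continue
        cs,_=cv2.findContours((l==i).astype(np.uint8),cv2.RETR_EXTERNAL,cv2.CHAIN_APPROX_NONE)
        p=ray(m,cs[0][:,0],z)[:,:2]; r=cv2.minAreaRect((p*1000).astype(np.float32))
        b=cv2.boxPoints(r); e=[b[1]-b[0],b[2]-b[1]]; L=max(e,key=np.linalg.norm)
        px=1000*(m['pose'][2,3]-z)/m['fx']
        print(nm,'px',c[i].round(),'ctr mm',np.round(r[0],1),'size',np.round(np.array(r[1])+px,1),'yaw deg',round(np.degrees(np.arctan2(L[1],L[0]))%180,1),'area',s[i,4])
E
python3 - <<'E'
from h import *
m=env.camera_model('top'); f=np.load('top.npz'); im,P=f['im'].astype(int),f['P']
g=im.min(2); sat=im.max(2)-g; v,u=np.mgrid[:384,:512]
z=P[...,2]
reg=lambda a,b,c,d:(u>a)&(u<b)&(v>c)&(v<d)
rect(m,reg(360,455,155,270)&(g>185),.005,'plate/strip')
rect(m,reg(360,455,150,270)&(g>70),.003,'mat')
rect(m,reg(150,205,155,265)&(g>90)&(sat<60),.053,'lampgrey')
rect(m,reg(150,205,155,265)&(z>.035),.053,'lampheight')
rect(m,reg(260,325,130,265)&(sat>60),.074,'rack')
for a in [(215,240,70,115),(320,370,35,110)]:
    k=reg(*a)&(z>.06); print('obj',np.median(P[k],0).round(3),P[k].min(0).round(3),P[k].max(0).round(3))
k=reg(265,320,135,262)&(z>.1);print('tubes',P[k].min(0).round(3),P[k].max(0).round(3))
s=np.load('scene.npz');P2=s['P'];k=(abs(P2[...,0]-.52)<.15)&(abs(P2[...,1]-.27)<.1)&(P2[...,2]>.04)&(P2[...,2]<.08)
print(P2[k].mean(0))
E
```

```text
plate/strip px [389. 208.] ctr mm [ 519.7 -239. ] size [ 58.3 109. ] yaw deg 169.6 area 1100
plate/strip px [426. 206.] ctr mm [ 527.9 -323.5] size [32.6 84.5] yaw deg 179.7 area 474
mat px [407. 211.] ctr mm [ 515.2 -281.1] size [247.1 195.6] yaw deg 0.6 area 8709
lampgrey px [177. 211.] ctr mm [501.4 246.8] size [ 58.3 174.4] yaw deg 171.1 area 1876
lampheight px [177. 211.] ctr mm [501.9 247.7] size [ 54.9 202.3] yaw deg 171.2 area 2034
rack px [291. 200.] ctr mm [534.9  -6.1] size [ 82.9 258.4] yaw deg 175.2 area 2552
obj [0.765 0.135 0.102] [0.464 0.069 0.06 ] [0.801 0.164 1.117]
obj [ 0.784 -0.12   0.122] [ 0.464 -0.161  0.06 ] [0.856 0.069 1.117]
tubes [ 0.434 -0.039  0.1  ] [0.636 0.069 1.117]
[0.50558828 0.2535806  0.05260721]
```

```bash
python3 - <<'E'
from h import *
from scipy.spatial.transform import Rotation as R
o=env.get_obs(); M=R.from_euler('xyz',o['ee_rot']).as_matrix(); print(M.round(3))
a=np.degrees(np.arctan2(M[1,1],M[0,1]));print('jaw',a,'to 81.2:',(81.2-a+90)%180-90, o['q'])
E
```

```text
[[-0.     0.252 -0.968]
 [ 0.002 -0.968 -0.252]
 [-1.    -0.002 -0.   ]]
jaw -75.40149011946617 to 81.2: -23.398509880533823 [-1.43700443e+00  2.76505673e-01  1.50594460e+00  6.07007741e-06
  1.36068226e+00 -1.21001290e-01]
```

Request:
apply_moves:
  plan:
    - [22,50,15,0,0,-0.3,1]
    - [22,50,15,0,0,-0.3,1]
    - [22,50,15,0,0,-0.3,1]
    - [22,50,15,0,0,-0.3,1]
    - [22,50,15,0,0,-0.3,1]
    - [22,50,15,0,0,-0.3,1]
    - [22,50,15,0,0,-0.3,1]
    - [22,50,15,0,0,-0.3,1]
  newtons: 60

```text
time: 1.1
position: [0.3211, -0.1547, 0.3398]
ee_rot: [2.896, 1.57, -0.202]
wrist_force: [1.3, 0.2, 0.3]
grip_width: 0.094
```

Request:
apply_moves:
  plan:
    - [22,50,0,0,0,-0.3,1]
    - [22,50,0,0,0,-0.3,1]
    - [22,50,0,0,0,-0.3,1]
    - [22,50,0,0,0,-0.3,1]
    - [22,50,0,0,0,-0.3,1]
    - [22,50,0,0,0,-0.3,1]
    - [22,50,0,0,0,-0.3,1]
    - [20,50,0,0,0,-0.3,1]

```text
time: 2.1
position: [0.4953, 0.2453, 0.339]
ee_rot: [1.058, 1.57, -2.248]
wrist_force: [1.0, 0.3, -0.4]
grip_width: 0.0939
```

```bash
cat > st.py <<'E'
from h import *
from scipy.spatial.transform import Rotation as R
o=env.get_obs(); M=R.from_euler('xyz',o['ee_rot']).as_matrix()
print(o['time'],'pos',(o['position']*1000).round(1),'down',M[:,0].round(3),'jaw',round(np.degrees(np.arctan2(M[1,1],M[0,1]))%180,2),'q',o['q'].round(2),'F',o['wrist_force'].round(1),'w',o['grip_width'].round(4))
E
python3 - <<'E'
import st
from h import *
im,d,P,m=cloud('wrist'); cv2.imwrite('pics/w1.png',im)
np.savez('wrist',im=im,d=d,P=P,pose=m['pose']); print(m['pose'])
E
```

```text
Traceback (most recent call last):
  File "st.py", line 4, in <module>
    print(o['time'],'pos',(o['position']*1000).round(1),'down',M[:,0].round(3),'jaw',round(np.degrees(np.arctan2(M[1,1],M[0,1]))%180,2),'q',o['q'].round(2),'F',o['wrist_force'].round(1),'w',o['grip_width'].round(4))
                                                                                                                                                                                              ^^^^^^^^^^^^^^^^^^^^^
AttributeError: 'float' object has no attribute 'round'
```

```bash
sed -i "s/o\['grip_width'\].round(4)/o['grip_width']/" st.py
python3 - <<'E'
import st
from h import *
im,d,P,m=cloud('wrist'); cv2.imwrite('pics/w1.png',im)
np.savez('wrist',im=im,d=d,P=P,pose=m['pose']); print(m['pose'])
E
```

```text
2.1 pos [495.3 245.3 339. ] down [-0.001 -0.001 -1.   ] jaw 80.57 q [ 0.33  0.2   1.32 -0.    1.62  2.07] F [ 1.   0.3 -0.4] w 0.09387926025089173
[[-0.16285691  0.95459602  0.24944751  0.56806808]
 [-0.9866487  -0.15792488 -0.03980034  0.23198726]
 [ 0.00140072 -0.25259883  0.96757009  0.50318643]
 [ 0.          0.          0.          1.        ]]
```

View pics/w1.png

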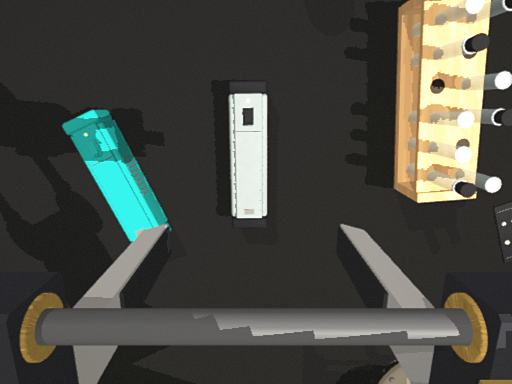

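The wrist view shows the grey lamp at (249,153), nearly square to the jaws. I'll measure it again from here.

```bash
python3 - <<'E'
from h import *
f=np.load('wrist.npz'); im,P=f['im'].astype(int),f['P']; m=dict(env.camera_model('wrist'));m['pose']=f['pose']
v,u=np.mgrid[:384,:512]; g=im.min(2); k=(u>215)&(u<285)&(v>70)&(v<235)
rect(m,k&(g>120),.053,'grey'); rect(m,k&(P[...,2]>.04),.053,'height')
E
```

```text
grey px [248. 156.] ctr mm [502.8 249.1] size [ 49.1 167.3] yaw deg 171.2 area 4327
height px [248. 152.] ctr mm [502.6 248.7] size [ 50.8 199. ] yaw deg 171.2 area 5432
```

Request:
apply_moves:
  plan:
    - [7,3.5,-40,0,0,0.13,1]
    - [0,0,-50,0,0,0,1]
    - [0,0,-50,0,0,0,1]
    - [0,0,-50,0,0,0,1]
    - [0,0,-40,0,0,0,1]
    - [0,0,-20,0,0,0,1]
    - [0,0,0,0,0,0,1]
    - [0,0,0,0,0,0,1]

```text
time: 3.15
position: [0.5026, 0.2472, 0.0903]
ee_rot: [-2.72, 1.57, 0.268]
wrist_force: [0.1, 1.0, -0.2]
grip_width: 0.0941
```

```bash
python3 st.py
```

```text
3.15 pos [502.6 247.2  90.3] down [ 0.001  0.    -1.   ] jaw 81.25 q [ 0.33  0.36  1.73 -0.    1.05  2.06] F [ 0.1  1.  -0.2] w 0.09406574384057594
```

Request:
apply_moves:
  plan:
    - [0,1,-20,0,0,0,1]
    - [0,0,-20,0,0,0,1]
    - [0,0,-15,0,0,0,1]
    - [0,0,-6,0,0,0,1]
    - [0,0,0,0,0,0,1]
    - [0,0,0,0,0,0,0.7]
    - [0,0,0,0,0,0,0.4]
    - [0,0,0,0,0,0,0]
  newtons: 60

```text
time: 4.15
position: [0.5022, 0.2481, 0.0289]
ee_rot: [-2.775, 1.57, 0.214]
wrist_force: [0.3, -0.4, -0.0]
grip_width: 0.0676
```

Request:
apply_moves:
  plan:
    - [0,0,0,0,0,0,0]
    - [0,0,0,0,0,0,0]
    - [0,0,0,0,0,0,0]
    - [0,0,0,0,0,0,0]
    - [0,0,5,0,0,0,0]
    - [0,0,10,0,0,0,0]
    - [0,0,0,0,0,0,0]
    - [0,0,0,0,0,0,0]

```text
time: 5.15
position: [0.5018, 0.2478, 0.0435]
ee_rot: [1.028, 1.57, -2.266]
wrist_force: [-0.4, -0.3, -5.1]
grip_width: 0.0495
```

```bash
python3 st.py
```

```text
5.15 pos [501.8 247.8  43.5] down [-0. -0. -1.] jaw 81.25 q [ 0.33  0.41  1.79 -0.    0.95  2.06] F [-0.4 -0.3 -5.1] w 0.04949000569560685
```

Request:
apply_moves:
  plan:
    - [0,0,20,0,0,0,0]
    - [0,0,30,0,0,0,0]
    - [0,0,35,0,0,0,0]
    - [0,0,35,0,0,0,0]
    - [0,0,35,0,0,0,0]
    - [0,0,35,0,0,0,0]
    - [0,0,25,0,0,0,0]
    - [0,0,10,0,0,0,0]

```text
time: 6.15
position: [0.5022, 0.2481, 0.2696]
ee_rot: [-2.778, 1.569, 0.211]
wrist_force: [-0.0, 0.9, -5.0]
grip_width: 0.0494
```

```bash
python3 - <<'E'
import st
from h import *
im,d,P,m=cloud('wrist'); cv2.imwrite('pics/w2.png',im)
E
```

```text
6.15 pos [502.2 248.1 269.6] down [ 0.002  0.    -1.   ] jaw 81.25 q [ 0.33  0.23  1.45 -0.    1.46  2.06] F [-0.   0.9 -5. ] w 0.04935671679389653
```

View pics/w2.png

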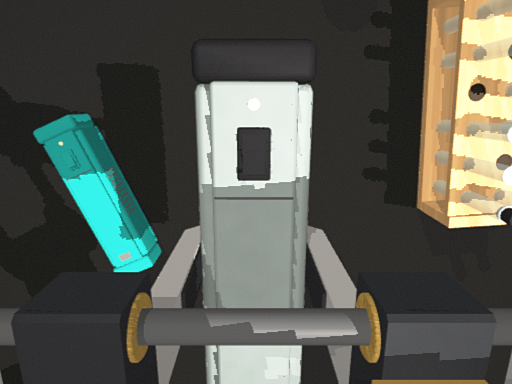

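The lamp is held square and level in the jaws, with its far cap at (254,60). The underside is at about 0.24 m, clear of the stoppers at 0.15 m. Next I'll carry it across.

Request:
apply_moves:
  plan:
    - [0,-10,0,0,0,0,0]
    - [2,-25,0,0,0,0,0]
    - [2,-35,0,0,0,0,0]
    - [2,-40,0,0,0,0,0]
    - [2,-40,0,0,0,0,0]
    - [2,-40,0,0,0,-0.1,0]
    - [2,-40,0,0,0,-0.1,0]
    - [1,-40,0,0,0,-0.13,0]

```text
time: 7.2
position: [0.5136, -0.0237, 0.2667]
ee_rot: [0.156, 1.567, 3.115]
wrist_force: [0.8, 0.5, -4.9]
grip_width: 0.0498
```

Request:
apply_moves:
  plan:
    - [1,-40,0,0,0,0,0]
    - [1,-40,0,0,0,0,0]
    - [1,-40,0,0,0,0,0]
    - [1,-40,0,0,0,0,0]
    - [1,-30,0,0,0,0,0]
    - [0,-20,0,0,0,0,0]
    - [0,-7,0,0,0,0,0]
    - [0,0,0,0,0,0,0]

```text
time: 8.2
position: [0.5196, -0.2385, 0.268]
ee_rot: [-0.745, 1.569, 2.215]
wrist_force: [-0.6, -0.0, -4.8]
grip_width: 0.0498
```

```bash
python3 - <<'E'
import st
from h import *
im,d,P,m=cloud('wrist'); cv2.imwrite('pics/w3.png',im); np.savez('w3',im=im,P=P,pose=m['pose'])
im,d,P,m=cloud('top'); cv2.imwrite('pics/t3.png',im); np.savez('t3',im=im,P=P)
E
```

```text
8.2 pos [ 519.6 -238.5  268. ] down [-0.001  0.001 -1.   ] jaw 79.59 q [-0.55  0.25  1.42  0.    1.47  1.2 ] F [-0.6 -0.  -4.8] w 0.04981659649283418
```

View pics/w3.png

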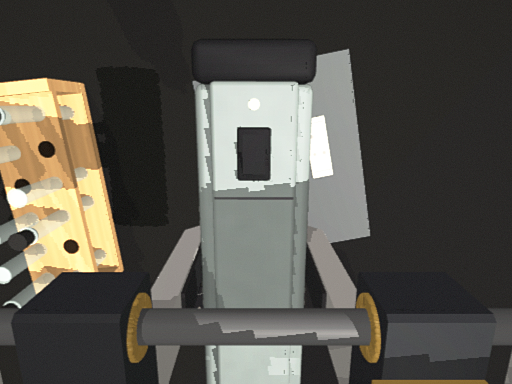

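The lamp is over the mat and hides the plate: the strip shows at (320,147) and the rack is clear at left. I'll cross-check the plate position using the initial scene view, and where the lamp sits relative to the TCP from the wrist picture.

```bash
python3 - <<'E'
from h import *
m=env.camera_model('scene'); f=np.load('scene.npz'); im=f['im'].astype(int)
v,u=np.mgrid[:384,:512]; g=im.min(2)
for t in(170,200): rect(m,(u>160)&(u<225)&(v>100)&(v<146)&(g>t),.005,f'scene{t}')
mt=env.camera_model('top'); a=np.load('top.npz')['im'].min(2)
for t in(170,205,225): rect(mt,(u>360)&(u<455)&(v>155)&(v<270)&(a>t),.005,f'top{t}')
f=np.load('w3.npz');P=f['P'];k=(P[...,2]>.26)&(P[...,2]<.32)&(v<230)&(u>180)&(u<330)
mw=env.camera_model('wrist');mw['pose']=f['pose']
rect(mw,k,.268-.029+.053,'lamp part'); print(np.median(P[k][:,2]))
k=(P[...,2]>.28)&(v>82)&(v<180)&(u>185)&(u<330)
print(P[k].min(0),P[k].max(0))
# lamp edges midline at z top
for r in(100,130,160,175):
  c=u[r][k[r]]; e=ray(mw,[[c.min(),r],[c.max(),r]],.292); print(r,c.min(),c.max(),e.mean(0).round(4))
E
```

```text
scene170 px [181. 118.] ctr mm [ 526.8 -325.1] size [79.3 34.4] yaw deg 1.6 area 175
scene170 px [198. 132.] ctr mm [ 519.3 -240.2] size [ 59.5 108.1] yaw deg 169.3 area 452
scene200 px [181. 118.] ctr mm [ 526.8 -325.1] size [79.3 30.2] yaw deg 1.6 area 154
scene200 px [198. 132.] ctr mm [ 518.6 -240.5] size [ 56.  106.4] yaw deg 169.8 area 418
top170 px [389. 209.] ctr mm [ 519.3 -238.9] size [ 61.  111.6] yaw deg 169.6 area 1162
top170 px [424. 236.] ctr mm [ 484.2 -290. ] size [171.3 166.7] yaw deg 0.4 area 2000
top205 px [389. 208.] ctr mm [ 519.5 -239.1] size [ 57.  107.6] yaw deg 169.5 area 1052
top205 px [426. 206.] ctr mm [ 527.9 -323.6] size [79.4 32.5] yaw deg 1.3 area 429
top225 px [389. 208.] ctr mm [ 519.7 -239. ] size [ 55.5 105.3] yaw deg 169.6 area 1006
top225 px [426. 206.] ctr mm [ 527.9 -323.8] size [79.4 30.3] yaw deg 1.2 area 404
lamp part px [254. 132.] ctr mm [ 578.6 -250.9] size [58.7 77.3] yaw deg 169.7 area 21921
0.2910325128381487
[ 0.55623616 -0.27892701  0.28108497] [ 0.60493324 -0.22318308  0.43217364]
100 195 312 [ 0.5943 -0.2538  0.292 ]
130 197 311 [ 0.5828 -0.2519  0.292 ]
160 198 309 [ 0.5707 -0.2495  0.292 ]
175 198 309 [ 0.5645 -0.2483  0.292 ]
```

The views agree within 1.5 mm, so I'll lower to TCP z of about 0.054, which puts the underside about 20 mm above the plate.

Request:
apply_moves:
  plan:
    - [0,0,-15,0,0,0,0]
    - [0,0,-30,0,0,0,0]
    - [0,0,-35,0,0,0,0]
    - [0,0,-35,0,0,0,0]
    - [0,0,-30,0,0,0,0]
    - [0,0,-20,0,0,0,0]
    - [0,0,-10,0,0,0,0]
    - [0,0,0,0,0,0,0]

```text
time: 9.3
position: [0.5195, -0.2383, 0.0928]
ee_rot: [-0.354, 1.569, 2.607]
wrist_force: [-0.3, -0.2, -5.6]
grip_width: 0.0493
```

```bash
python3 st.py
```

```text
9.3 pos [ 519.5 -238.3   92.8] down [-0.001  0.001 -1.   ] jaw 79.63 q [-0.55  0.37  1.7  -0.    1.07  1.2 ] F [-0.3 -0.2 -5.6] w 0.04927705170689197
```

Request:
apply_moves:
  plan:
    - [0,0,-10,0,0,0,0]
    - [0,0,-12,0,0,0,0]
    - [0,0,-10,0,0,0,0]
    - [0,0,-6,0,0,0,0]
    - [0,0,0,0,0,0,0]
    - [0,0,0,0,0,0,0]
    - [0,0,0,0,0,0,0]
    - [0,0,0,0,0,0,0]

```text
time: 10.3
position: [0.5201, -0.2391, 0.0558]
ee_rot: [2.607, 1.57, -0.716]
wrist_force: [0.1, 0.1, -5.2]
grip_width: 0.0495
```

```bash
python3 - <<'E'
import st
from h import *
im,d,P,m=cloud('scene'); cv2.imwrite('pics/s4.png',cv2.resize(im[60:260,100:370],(800,592)))
v,u=np.mgrid[:384,:512]
z=P[...,2]; k=(z>.05)&(z<.1)&(abs(P[...,0]-.52)<.13)&(abs(P[...,1]+.24)<.045)
print(np.percentile(z[k],[5,50,80,95]))
f=cloud('top');t=f[2];k=(t[...,2]>.05)&(t[...,2]<.095)&(abs(t[...,0]-.52)<.13)&(abs(t[...,1]+.24)<.06)
rect(f[3],k,.078,'lamp top view')
E
```

```text
10.3 pos [ 520.1 -239.1   55.8] down [ 0.001 -0.    -1.   ] jaw 79.6 q [-0.55  0.41  1.75 -0.    0.99  1.2 ] F [ 0.1  0.1 -5.2] w 0.04952873397600577
[0.05284056 0.07745394 0.08237091 0.08533731]
lamp top view px [402. 172.] ctr mm [ 590.5 -248.4] size [57.8 62.5] yaw deg 167.6 area 541
lamp top view px [392. 234.] ctr mm [ 461.8 -224.4] size [58.5 81.5] yaw deg 170.7 area 895
```

View pics/s4.png

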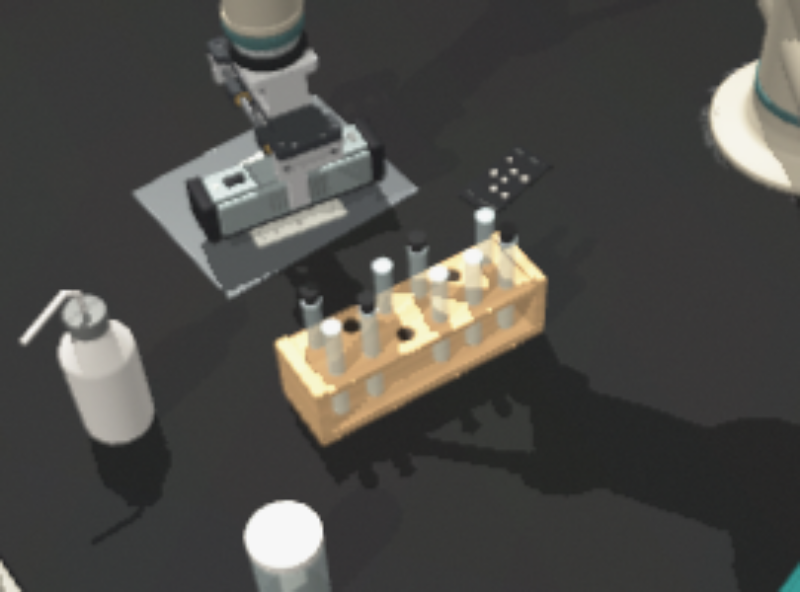

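The lamp hovers level over the plate, whose edge shows along (300,222), and the rack, bottle and jar stand as before. From the top view its ends put its centre near (521,-237) mm, and its underside is about 22 mm above the plate. Handing in.

```bash
python3 -c "
from bench import env
print(env.hand_in()); o=env.get_obs(); print(o['time'],o['position'],o['grip_width'],o['wrist_force'])"
```

```text
the job is handed in; nothing more can be done
None
the job is handed in; nothing more can be done
```

I gripped the grey lamp at mid-length with 60 N and carried it over the rack with its underside at about 0.24 m. It is now held level about 2 cm above the larger plate, and the job was handed in at about 10.4 s.

**Position:** the last reading put the TCP at (520.1, -239.1) mm. The plate's middle measured (519.5, -239) mm from the top camera and (519, -240) mm from the scene camera. The lamp's ends in the top view put its middle within about 2 mm of the plate's.

**Angle:** the jaws were at 79.6°, square to the plate's measured 169.6°. The tool pointed straight down to within about 0.1°.

**Height:** I estimate the underside about 22 mm above the plate, from the TCP height and the lamp's height. The last depth reading of its top roughly agreed, scattering by several mm.

**Contact:** the wrist force stayed at about 5 N, the lamp's weight, and the grip width at 49.5 mm. In the last picture the rack, bottle and jar look undisturbed.

**Not checked:** the lamp hides most of the plate in the last views, so I did not re-measure the plates or the rack for shift after the carry. No check failed, and the hand-in gave no verdict.

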